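Open the step bin for a packer and ease its lid shut

TASK

A packer beside you has both hands full of dry scrap for the round step bin. With the fingertips, press the round bin's pedal right down so that its lid swings fully open, keep it open for three seconds, then let the pedal come up slowly under your fingers so that the lid settles shut without ever dropping or slamming, and take your hand away. Work by the pedal alone and do not touch the lid; do not shift or lift either bin, open the square bin or move the other things on the bench.

Things in the scene. Friction and masses are not known exactly. Their poses are not given: they have to be found in the camera images.
- round_bin: Round step bin, loose on the bench, 1.9 kg: steel cylinder 168 mm across on a black foot ring 176 mm across and 22 mm high; top of the shut lid 260 mm up. Origin: centre of its underside. Its -x axis points out of the front (pedal), +x to the back (lid hinge), z up. It rocks forward if much more than 30 N rests on the pedal.
- round_bin_tread: Round bin's pedal: black foot plate 56 mm wide (y), 44 mm deep (x), 10 mm thick, on a steel arm 22 mm wide. Origin: middle of the plate's top. At rest it is 137 mm in front of the bin's axis (53 mm clear of the steel wall) and 50 mm above the bench; -x points away from the bin, z is the upward normal, and it slopes up outwards by 0.115 rad. Fully down the origin is 27 mm lower.
- round_bin_pedal (a joint): Pedal angle of the round bin, rad: 0 up (lid shut), stop at 0.25 (fully down, lid fully open). It swings about a level axis along the bin's y, 30 mm in front of the bin's axis and 30 mm above the bench. At the plate it takes 6 to 13 N to start it down, easing to 1.5 to 5 N when fully down; the lid's weight brings it up again.
- round_bin_lid (a joint): Lid angle of the round bin, rad: 0 shut, 1.15 fully open, reached at the pedal's stop. Linked to the pedal: lid angle = 4.6 x pedal angle, about 0.043 rad for each mm of pedal. No damper and no spring: if the pedal is let go, the lid falls and slams.
- round_bin_cover: The round bin's steel lid, 176 mm across and 28 mm deep with its slight dome, hinged at the back of the rim 92 mm behind the bin's axis and 240 mm above the bench; it swings up and back. Origin: middle of its front edge, 240 mm above the bench when shut.
- square_bin: The square step bin, a bystander: same make, materials and height, but 168 mm square with a flat square lid. Origin: centre of its underside; -x points out of its front. It has a pedal like the round bin's, 137 mm in front of its axis.
- square_bin_lid (a joint): Angle of the square bin's lid in rad: 0 shut, to stay shut.
- tape_roll: Bystander: roll of brown packing tape lying flat, 96 mm across, 48 mm high, loose. Origin: centre of its underside.
- carton: Bystander: small closed cardboard carton, 95 x 65 x 50 mm high, loose. Origin: centre of its underside.
- ink_jar: Bystander: small round jar of stamp ink with a black cap, 54 mm across, 52 mm high, loose. Origin: centre of its underside.

How it is judged:
By the outcome, as a careful person would: the job done as asked, in the order asked, and still so for the second after the job is handed in, with the robot touching nothing.
It also fails if it takes over 48 s, if anything falls off the work surface, if the arm or the gripper's body presses on something with over 40 N, if the wrist force passes 120 N, or if a joint passes its speed limit or range.

ROBOT

A 6-joint arm with a two-finger parallel gripper is mounted at the origin on the work surface. World frame = base frame: x ahead of the robot, y to its left, z up, the work surface at z = 0. Lengths are in m, angles in rad, forces in N, time in s.
With the tool pointing down it reaches from about 0.275 to 1 m from the base axis. Payload 8.4 kg.
Tool frame: the origin (TCP) lies at the very end of the fingers, on their centre line; the grasp point (between the pads) lies 19 mm behind it; z points along the fingers, y is the line along which they close (so a half turn about z gives the same grasp; the last joint's range is limited). The gripper opens to 85 mm and grips with 20 to 120 N. Pads are 22 mm wide; open, the fingers measure 114 mm over their backs; the gripper's body (76 mm by 85 mm) begins 54 mm behind the grasp point. The pads swing forward as they close: fully open they stand 13 mm farther back than shut.
Start: joints at [1.166, 0.353, 1.633, -0, 1.155, -0.002], TCP at [0.245, 0.575, 0.231] pointing down, gripper open.
Joint ranges: [-2.63, 2.63], [-0.92, 2.1], [0.06, 2.66], [-1.3, 4.44], [0, 2.69], [-3.02, 3.02]. Speed limits (rad/s): [2.22, 2.22, 2.79, 3.14, 3.14, 3.14].

INTERFACE

Orientations are given as a 3x3 rotation matrix whose columns are the frame's x, y, z axes.
In Python, from cell import ctrl gives the robot as it stands.
- The arm moves only by the tool move_arm, never from a script. Its argument "commands" is a list that holds one entry, the list of rows, each a list of 5 numbers: the shift along the tool's x, y, z in units of 2.5 cm (1.0 is 2.5 cm), then the turn about the tool's z in units of 0.1 rad (1.0 is 0.1 rad), then the opening, from -1 (shut) to 1 (fully open). In form: [[[x, y, z, roll, hand], ...]]. A call has 1 to 5 rows; each row shifts and turns the commanded pose from where the row before left it, along the tool's axes as they then stand; what a row does not reach is not made up. A row lasts 1/12 s, in which the tool goes at most 41.7 mm and 7.16 degrees, less where a joint would pass 70% of its speed; a pose out of reach is approached as far as the arm can. A call with a number of a shift or a turn outside -1 to 1 is refused whole. A call with a gripper value outside its range is refused whole. The fingers move at their own pace and stop on an object; the grip force is fixed at half the most. Time passes only in rows, so rows that do not move let the fingers close. It gives the time, the measured TCP pose, the force, the opening and the grip force at its end, in the units of the state.
- ctrl.get_state(): the state, without advancing time (a new reading comes with each control period).
- ctrl.read_camera(name): name is "scene" or "top" or "wrist"; returns a dict with "frame" (384x512x3 uint8, red, green, blue), "intrinsics" (3x3 intrinsics, pixels), "dist" ([k1, k2, p1, p2, k3] as OpenCV has them; the pictures are not rectified), "R" (3x3) and "t" (3): a world point X has camera coordinates R X + t. Camera axes: x right, y down, z forward; pixel columns grow to the right and rows downward; lengths in m; the calibration is good to about 2 mm. A picture is of the moment at which its call begins. There is no depth.
- ctrl.hand_in(): hands the job in; it is judged then, once.
Trained networks look in a picture, given as the dict that the camera call returned (one of the last four; its "shot" number tells which), for a name from the list of things; names that differ only in an ending like _2 or _b are one class to them, and where a whole thing is asked for, a point or a joint stands for the part that bears it (a point fixed in the world has none). Each returns a list of dicts, best first, with "confidence" (0 to 1); they miss things now and then, are a little off and sometimes report something else, mostly with a low value. They report only what shows in the picture. A call takes as long as a camera call.
- ctrl.silhouettes(picture, target): "pixels" (384x512 bool, what is visible of it) and "box" ([left, top, right, bottom] as shares, 0 to 1, of the picture: columns of its width, rows of its height, round what is visible of it).
- ctrl.place_of(picture, target): "xy" ([column, row] as shares, 0 to 1, of the picture: columns of its width, rows of its height: a listed point, or the origin of a listed thing).
The state is a dict: "clock": time; "joint_pos": joint angles; "qd": joint speeds; "effort": joint torques, N m; "eef_pos": TCP position; "eef_rot": TCP orientation; "ft_force": force on the tool from outside, world axes, zero at the start; "torque": the same for the moment, N m; "finger_gap": opening from 0.0 (shut) to 1.0 (fully open); "gripper_force": force on a finger pad.
Only numpy, scipy, OpenCV 4.12 (cv2) and the standard library are available. Lean on these libraries where they do the work, as an engineer would, in place of code of your own. Each camera call takes 0.05 s, during which the arm holds its last target. There are 200 camera calls.

## Working session

There is one attempt and no reset: what is moved stays moved. The work goes in short steps, Python scripts to look and compute and a tool call to move; the robot and the scene stay as the last step left them, time stands still between calls to the robot, and variables do not carry over. Pictures are saved under pics/ and viewed, at most 10 in all, crops included, and the job is handed in when it is done.

Besides the shell and the picture viewer there is one more tool, called by a JSON object that holds its "op" and its "data", one argument or row to a line. move_arm: Moves the arm, as the interface text tells. Shifts and turns lie within -1 to 1; 1 stands for 2.5 cm of shift or 0.1 rad of turn. Its arguments: {"type":"object","properties":{"commands":{"type":"array","items":{"type":"array","items":{"type":"array","items":{"type":"number","minimum":-1,"maximum":1}}}}},"required":["commands"]}

```bash
mkdir -p pics; ls; cat > h.py <<'E'
import numpy as np, cv2
from cell import ctrl
def ray(p,xy):
    u=np.array([[[xy[0]*512,xy[1]*384]]],float)
    n=cv2.undistortPoints(u,np.array(p["intrinsics"]),np.array(p["dist"])).ravel()
    R=np.array(p["R"]);t=np.array(p["t"]).ravel()
    return -R.T@t, R.T@np.array([n[0],n[1],1])
def atz(p,xy,z):
    c,d=ray(p,xy); return c+d*(z-c[2])/d[2]
def tri(rs):
    A=0;b=0
    for c,d in rs:
        d=d/np.linalg.norm(d);P=np.eye(3)-np.outer(d,d);A=A+P;b=b+P@c
    return np.linalg.solve(A,b)
E
python3 - <<'E'
from h import *
s=ctrl.get_state();print(s["clock"],np.round(s["eef_pos"],3),np.round(s["eef_rot"],2).tolist(),s["finger_gap"])
Z=dict(round_bin=0,round_bin_tread=.05,round_bin_cover=.24,square_bin=0,tape_roll=0,carton=0,ink_jar=0)
R={}
for n in ("scene","top"):
    p=ctrl.read_camera(n);cv2.imwrite(f"pics/{n}1.png",p["frame"][:,:,::-1])
    for k,z in Z.items():
        for r in ctrl.place_of(p,k)[:2]:
            print(n,k,round(r["confidence"],2),np.round(r["xy"],3),np.round(atz(p,r["xy"],z),3))
        r=ctrl.place_of(p,k)
        if r:R.setdefault(k,[]).append(ray(p,r[0]["xy"]))
for k in R:
    if len(R[k])==2:print(k,np.round(tri(R[k]),3))
E
```

```text
pics
0.0 [0.245 0.575 0.231] [[-0.92, 0.39, -0.0], [0.39, 0.92, -0.0], [-0.0, -0.0, -1.0]] 0.9999351752381068
scene round_bin 0.84 [0.399 0.601] [ 0.628 -0.192  0.   ]
scene round_bin_cover 0.79 [0.369 0.481] [ 0.527 -0.188  0.24 ]
scene square_bin 0.88 [0.63  0.537] [0.672 0.263 0.   ]
scene tape_roll 0.89 [0.692 0.408] [0.519 0.459 0.   ]
scene carton 0.19 [0.689 0.398] [0.502 0.458 0.   ]
scene ink_jar 0.57 [0.244 0.566] [ 0.488 -0.465  0.   ]
top round_bin 0.71 [0.601 0.506] [ 0.619 -0.188  0.   ]
top round_bin_tread 0.63 [0.603 0.602] [ 0.493 -0.182  0.05 ]
top round_bin_cover 0.68 [0.63  0.541] [ 0.535 -0.191  0.24 ]
top square_bin 0.56 [0.346 0.462] [0.676 0.237 0.   ]
top tape_roll 0.76 [0.201 0.591] [0.511 0.472 0.   ]
top carton 0.68 [0.478 0.658] [0.431 0.015 0.   ]
top ink_jar 0.58 [0.769 0.614] [ 0.483 -0.466  0.   ]
round_bin [ 0.623 -0.192 -0.02 ]
round_bin_cover [ 0.533 -0.188  0.255]
square_bin [0.674 0.246 0.018]
tape_roll [ 0.513  0.472 -0.018]
carton [0.535 0.143 0.46 ]
ink_jar [ 0.484 -0.469 -0.01 ]
```

View pics/scene1.png

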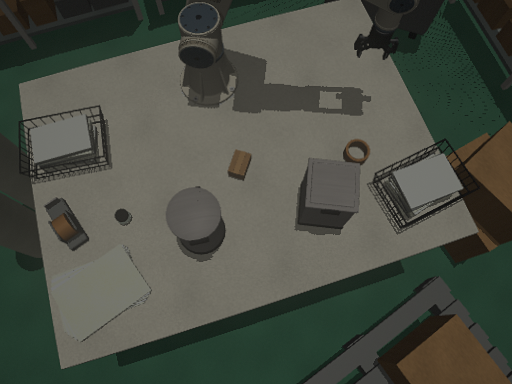

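View pics/top1.png

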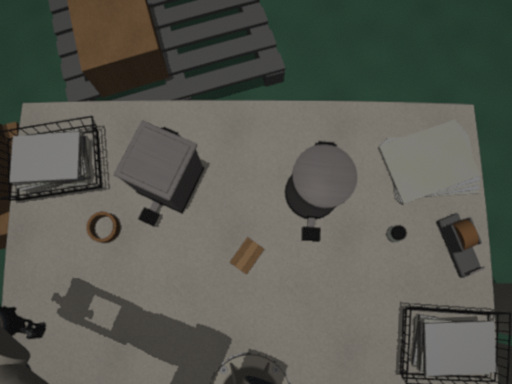

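The scene camera shows the round bin from behind at about (195,215). In the top view its lid is at (325,177) and its pedal at (311,233), facing the robot. The square bin is at (160,160) and its pedal at (150,215). The carton at (247,255) and the jar at (398,233) are clear of the path. The pedal is at about (0.493, -0.182), 0.13 m from the bin axis, which agrees with the given 137 mm.

I'll move towards it with the fingers closing, then look with the wrist camera.

{"op": "move_arm", "data": {
  "commands": [
    [[-0.7, -1, 0, 0, -1], [-0.7, -1, 0, 0, -1], [-0.7, -1, 0, 0, -1], [-0.7, -1, 0, 0, -1], [-0.7, -1, 0, 0, -1]]
  ]
}}

```text
clock: 1.92
eef_pos: [0.2765, 0.4244, 0.2313]
eef_rot: [[-0.92, 0.392, 0.0], [0.392, 0.92, 0.0], [-0.0, 0.0, -1.0]]
ft_force: [1.3, 0.6, 0.7]
finger_gap: 0.297
gripper_force: 0.0
```

{"op": "move_arm", "data": {
  "commands": [
    [[-0.7, -1, 0, 0, -1], [-0.7, -1, 0, 0, -1], [-0.7, -1, 0, 0, -1], [-0.7, -1, 0, 0, -1], [-0.7, -1, 0, 0, -1]]
  ]
}}

```text
clock: 2.33
eef_pos: [0.308, 0.2751, 0.2314]
eef_rot: [[-0.92, 0.392, 0.0], [0.392, 0.92, 0.0], [-0.0, 0.0, -1.0]]
ft_force: [0.4, -0.2, 0.0]
finger_gap: -0.001
gripper_force: 0.0
```

{"op": "move_arm", "data": {
  "commands": [
    [[-0.7, -1, 0, 0, -1], [-0.7, -1, 0, 0, -1], [-0.7, -1, 0, 0, -1], [-0.7, -1, 0, 0, -1], [-0.7, -1, 0, 0, -1]]
  ]
}}

```text
clock: 2.75
eef_pos: [0.3395, 0.1257, 0.2315]
eef_rot: [[-0.92, 0.392, 0.001], [0.392, 0.92, 0.0], [-0.001, 0.001, -1.0]]
ft_force: [0.2, 0.0, -0.8]
finger_gap: 0.001
gripper_force: 0.0
```

{"op": "move_arm", "data": {
  "commands": [
    [[-0.7, -1, 0, 0, -1], [-0.7, -1, 0, 0, -1], [-0.7, -1, 0, 0, -1], [-0.7, -1, 0, 0, -1], [-0.7, -1, 0, 0, -1]]
  ]
}}

```text
clock: 3.17
eef_pos: [0.3711, -0.0238, 0.2316]
eef_rot: [[-0.92, 0.392, 0.001], [0.392, 0.92, -0.0], [-0.001, 0.0, -1.0]]
ft_force: [-0.2, 0.4, -0.2]
finger_gap: 0.002
gripper_force: 0.0
```

```bash
python3 - <<'E'
from h import *
s=ctrl.get_state();print(s["clock"],np.round(s["eef_pos"],3),np.round(s["eef_rot"],2).tolist(),s["finger_gap"],np.round(s["joint_pos"],2),np.round(s["ft_force"],2))
p=ctrl.read_camera("wrist");cv2.imwrite("pics/w1.png",p["frame"][:,:,::-1])
R=np.array(p["R"]);c=-R.T@np.array(p["t"]).ravel();E=np.array(s["eef_rot"])
print("cam in tool",np.round(E.T@(c-s["eef_pos"]),3),np.round(E.T@R.T,2).tolist())
for k,z in dict(round_bin=0,round_bin_tread=.05,round_bin_cover=.24).items():
    for r in ctrl.place_of(p,k)[:2]: print(k,round(r["confidence"],2),np.round(r["xy"],3),np.round(atz(p,r["xy"],z),3))
E
```

```text
3.1667 [ 0.371 -0.024  0.232] [[-0.92, 0.39, 0.0], [0.39, 0.92, -0.0], [-0.0, 0.0, -1.0]] 0.0016879362897411943 [-0.07 -0.06  2.13  0.    1.07 -1.24] [-0.23  0.45 -0.18]
cam in tool [ 0.077  0.    -0.143] [[0.0, -0.95, -0.3], [1.0, -0.0, 0.0], [-0.0, -0.3, 0.95]]
```

View pics/w1.png

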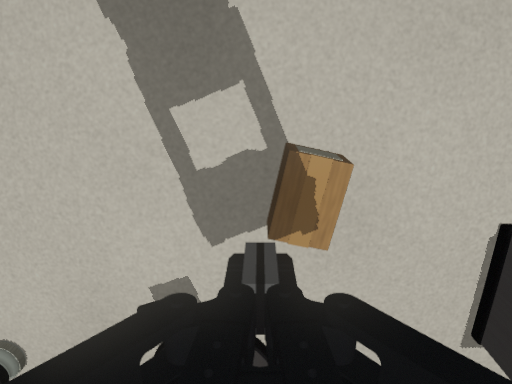

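The wrist view shows the carton at (310,195) and the square bin's edge at right. The camera sits on the tool's +x side, so +x has to point away from the bin. Next I go to a viewing spot in front of the pedal and roll about -0.35 rad.

{"op": "move_arm", "data": {
  "commands": [
    [[-1, -0.93, 0, 0, -1], [-1, -0.93, 0, 0, -1], [-1, -0.93, 0, 0, -1], [-1, -0.93, 0, 0, -1], [-1, -0.93, 0, 0, -1]]
  ]
}}

```text
clock: 3.78
eef_pos: [0.4411, -0.1782, 0.2313]
eef_rot: [[-0.921, 0.39, 0.0], [0.39, 0.921, 0.0], [-0.0, 0.0, -1.0]]
ft_force: [1.7, 0.1, 1.2]
finger_gap: 0.002
gripper_force: 0.0
```

{"op": "move_arm", "data": {
  "commands": [
    [[0, 0, 0, -0.7, -1], [0, 0, 0, -0.7, -1], [0, 0, 0, -0.7, -1], [0, 0, 0, -0.7, -1], [0, 0, 0, -0.7, -1]]
  ]
}}

```text
clock: 4.2
eef_pos: [0.4407, -0.1766, 0.2312]
eef_rot: [[-0.999, 0.048, -0.0], [0.048, 0.999, 0.0], [0.0, 0.0, -1.0]]
ft_force: [-0.1, 0.1, -0.3]
finger_gap: -0.0
gripper_force: 0.0
```

```bash
cat > look.py <<'E'
from h import *
import sys
s=ctrl.get_state();print(s["clock"],np.round(s["eef_pos"],4),np.round(s["eef_rot"],3).tolist(),np.round(s["joint_pos"],2),np.round(s["ft_force"],2))
for n in ("wrist","top"):
    p=ctrl.read_camera(n);cv2.imwrite(f"pics/{n}_{sys.argv[1]}.png",p["frame"][:,:,::-1])
    for k,z in dict(round_bin=0,round_bin_tread=.05,round_bin_cover=.24).items():
        for r in ctrl.place_of(p,k)[:2]: print(n,k,round(r["confidence"],2),np.round(r["xy"],3),np.round(atz(p,r["xy"],z),4))
    r=ctrl.silhouettes(p,"round_bin_tread")
    if r:
        ys,xs=np.nonzero(r[0]["pixels"]);print("sil",r[0]["confidence"],len(xs),"rect",cv2.minAreaRect(np.c_[xs,ys].astype(np.float32)))
        b=cv2.boxPoints(cv2.minAreaRect(np.c_[xs,ys].astype(np.float32)))
        print([np.round(atz(p,[u/512,v/384],.05),3).tolist() for u,v in b])
E
python3 look.py 2
```

```text
4.2 [ 0.4407 -0.1766  0.2312] [[-0.999, 0.048, -0.0], [0.048, 0.999, 0.0], [0.0, 0.0, -1.0]] [-0.38  0.12  1.94  0.    1.08 -1.91] [-0.08  0.06 -0.25]
wrist round_bin_tread 0.84 [0.482 0.561] [ 0.488  -0.1909  0.05  ]
sil 0.79 2417 rect ((248.5, 222.5), (59.0, 55.0), 90.0)
[[0.463, -0.215, 0.05], [0.466, -0.161, 0.05], [0.53, -0.163, 0.05], [0.528, -0.22, 0.05]]
top round_bin 0.57 [0.612 0.5  ] [ 0.6261 -0.2066  0.    ]
top round_bin 0.4 [0.477 0.671] [0.4152 0.0168 0.    ]
top round_bin_tread 0.41 [0.603 0.603] [ 0.4927 -0.1812  0.05  ]
top round_bin_cover 0.72 [0.631 0.538] [ 0.5387 -0.1936  0.24  ]
sil 0.66 87 rect ((306.0321044921875, 226.0596466064453), (6.609001159667969, 18.29448127746582), 16.699243545532227)
[[0.486, -0.155, 0.05], [0.54, -0.172, 0.05], [0.534, -0.192, 0.05], [0.48, -0.174, 0.05]]
```

View pics/wrist_2.png

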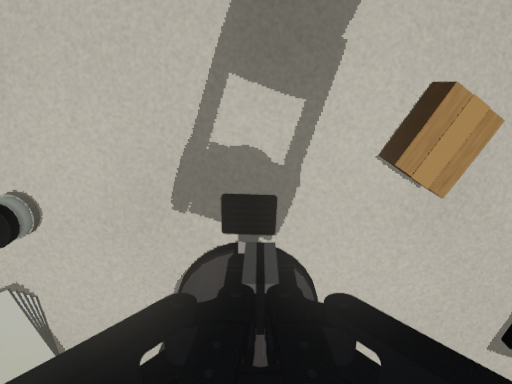

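The wrist view shows the plate at cols 221–277, rows 195–235, with its edges parallel to the image. The yaw is therefore matched, and the origin is at about (0.488, -0.191). The closed fingertips are at (260,245). I'll descend to just above the plate, 8 mm outward of its origin.

{"op": "move_arm", "data": {
  "commands": [
    [[-0.32, -0.1, 0.9, 0, -1], [-0.32, -0.1, 0.9, 0, -1], [-0.32, -0.1, 0.9, 0, -1], [-0.32, -0.1, 0.9, 0, -1], [-0.32, -0.1, 0.9, 0, -1]]
  ]
}}

```text
clock: 5.12
eef_pos: [0.4801, -0.193, 0.1178]
eef_rot: [[-0.999, 0.054, 0.0], [0.054, 0.999, -0.0], [-0.0, -0.0, -1.0]]
ft_force: [0.5, 0.6, 0.0]
finger_gap: -0.002
gripper_force: 0.0
```

{"op": "move_arm", "data": {
  "commands": [
    [[0, 0, 0.8, 0, -1], [0, 0, 0.8, 0, -1], [0, 0, 0, 0, -1]]
  ]
}}

```text
clock: 5.37
eef_pos: [0.4775, -0.1919, 0.0755]
eef_rot: [[-0.999, 0.053, -0.005], [0.053, 0.999, 0.002], [0.005, 0.002, -1.0]]
ft_force: [-1.2, 0.8, -0.1]
finger_gap: -0.004
gripper_force: 0.0
```

```bash
python3 look.py 3
```

```text
5.3667 [ 0.4775 -0.1919  0.0755] [[-0.999, 0.053, -0.005], [0.053, 0.999, 0.002], [0.005, 0.002, -1.0]] [-0.39  0.4   1.99 -0.    0.76 -1.9 ] [-1.22  0.82 -0.12]
wrist round_bin 0.56 [0.507 0.966] [ 0.6193 -0.1988 -0.    ]
wrist round_bin_tread 0.87 [0.517 0.674] [ 0.4909 -0.1894  0.05  ]
sil 0.72 4677 rect ((263.15167236328125, 249.8192596435547), (104.45970916748047, 71.39842987060547), 1.9978798627853394)
[[0.505, -0.221, 0.05], [0.462, -0.215, 0.05], [0.467, -0.161, 0.05], [0.511, -0.162, 0.05]]
top round_bin 0.76 [0.611 0.503] [ 0.6234 -0.2052  0.    ]
top round_bin 0.26 [0.204 0.596] [0.506  0.4678 0.    ]
top round_bin_cover 0.6 [0.635 0.539] [ 0.5378 -0.1991  0.24  ]
```

View pics/wrist_3.png

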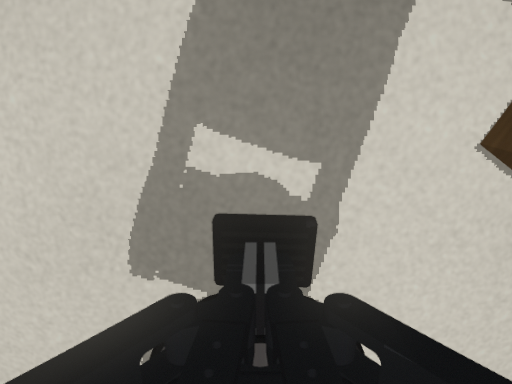

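The plate is centred under the fingertips (cols 213–316, rows 214–287), with its origin at about (0.487, -0.190). I'll shift 3 mm inward and come down to near contact.

{"op": "move_arm", "data": {
  "commands": [
    [[-0.12, 0, 0.3, 0, -1], [0, 0, 0.3, 0, -1], [0, 0, 0.15, 0, -1], [0, 0, 0.06, 0, -1], [0, 0, 0.06, 0, -1]]
  ]
}}

```text
clock: 6.28
eef_pos: [0.4823, -0.1927, 0.0563]
eef_rot: [[-0.999, 0.053, -0.001], [0.053, 0.999, 0.0], [0.001, 0.0, -1.0]]
ft_force: [0.4, 0.5, 0.6]
finger_gap: -0.001
gripper_force: 0.0
```

{"op": "move_arm", "data": {
  "commands": [
    [[0, 0, 0.05, 0, -1], [0, 0, 0.05, 0, -1], [0, 0, 0.05, 0, -1], [0, 0, 0.05, 0, -1], [0, 0, 0.05, 0, -1]]
  ]
}}

```text
clock: 6.7
eef_pos: [0.4828, -0.193, 0.0511]
eef_rot: [[-0.999, 0.053, 0.0], [0.053, 0.999, -0.0], [-0.0, -0.0, -1.0]]
ft_force: [-3.1, 0.8, 9.6]
finger_gap: -0.001
gripper_force: 4.5
```

{"op": "move_arm", "data": {
  "commands": [
    [[0, 0, 0.05, 0, -1], [0, 0, 0.05, 0, -1], [0, 0, 0.05, 0, -1], [0, 0, 0.05, 0, -1], [0, 0, 0.05, 0, -1]]
  ]
}}

```text
clock: 7.12
eef_pos: [0.4819, -0.1928, 0.0449]
eef_rot: [[-0.999, 0.053, -0.001], [0.053, 0.999, 0.0], [0.001, 0.0, -1.0]]
ft_force: [-6.8, -0.4, 10.1]
finger_gap: 0.001
gripper_force: 4.7
```

{"op": "move_arm", "data": {
  "commands": [
    [[0, 0, 0.05, 0, -1], [0, 0, 0.05, 0, -1], [0, 0, 0.05, 0, -1], [0, 0, 0.05, 0, -1], [0, 0, 0.05, 0, -1]]
  ]
}}

```text
clock: 7.53
eef_pos: [0.4814, -0.1928, 0.0385]
eef_rot: [[-0.999, 0.053, -0.002], [0.053, 0.999, 0.0], [0.002, 0.0, -1.0]]
ft_force: [-6.3, -0.8, 9.4]
finger_gap: -0.002
gripper_force: 4.5
```

{"op": "move_arm", "data": {
  "commands": [
    [[0.015, 0, 0.05, 0, -1], [0.015, 0, 0.05, 0, -1], [0.01, 0, 0.05, 0, -1], [0.01, 0, 0.05, 0, -1], [0, 0, 0.05, 0, -1]]
  ]
}}

```text
clock: 7.95
eef_pos: [0.4811, -0.1928, 0.0324]
eef_rot: [[-0.999, 0.053, -0.001], [0.053, 0.999, 0.0], [0.001, 0.0, -1.0]]
ft_force: [-3.7, 0.2, 7.8]
finger_gap: 0.002
gripper_force: 3.9
```

{"op": "move_arm", "data": {
  "commands": [
    [[0, 0, 0.05, 0, -1], [0, 0, 0.05, 0, -1], [0, 0, 0.05, 0, -1], [0, 0, 0.03, 0, -1], [0, 0, 0.03, 0, -1]]
  ]
}}

```text
clock: 8.37
eef_pos: [0.4811, -0.1928, 0.027]
eef_rot: [[-0.999, 0.053, -0.001], [0.053, 0.999, 0.0], [0.001, 0.0, -1.0]]
ft_force: [-2.3, 0.4, 5.4]
finger_gap: 0.004
gripper_force: 2.9
```

{"op": "move_arm", "data": {
  "commands": [
    [[0, 0, 0.03, 0, -1], [0, 0, 0.03, 0, -1], [0, 0, 0.03, 0, -1], [0, 0, 0.03, 0, -1], [0, 0, 0.02, 0, -1]]
  ]
}}

```text
clock: 8.78
eef_pos: [0.4812, -0.1928, 0.0233]
eef_rot: [[-0.999, 0.053, -0.0], [0.053, 0.999, 0.0], [0.0, 0.0, -1.0]]
ft_force: [-2.1, 0.9, 4.4]
finger_gap: -0.002
gripper_force: 2.3
```

{"op": "move_arm", "data": {
  "commands": [
    [[0, 0, 0.02, 0, -1], [0, 0, 0.02, 0, -1], [0, 0, 0.02, 0, -1], [0, 0, 0, 0, -1]]
  ]
}}

```text
clock: 9.12
eef_pos: [0.4813, -0.1929, 0.0226]
eef_rot: [[-0.999, 0.053, -0.0], [0.053, 0.999, 0.0], [0.0, 0.0, -1.0]]
ft_force: [-6.5, 1.6, 17.4]
finger_gap: -0.001
gripper_force: 9.4
```

The force rose sharply to 17 N at z = 0.0226, so the pedal is on its stop. I'll hold and check the lid.

```bash
python3 - <<'E'
from h import *
p=ctrl.read_camera("scene");q=ctrl.read_camera("top")
cv2.imwrite("pics/open.png",np.hstack([p["frame"][130:290,100:400],q["frame"][100:260,210:410]])[:,:,::-1])
E
```

```text
(no output)
```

View pics/open.png

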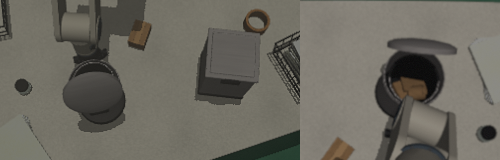

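{"op": "move_arm", "data": {
  "commands": [
    [[0, 0, 0, 0, -1], [0, 0, 0, 0, -1], [0, 0, 0, 0, -1], [0, 0, 0, 0, -1], [0, 0, 0, 0, -1]]
  ]
}}

```text
clock: 9.63
eef_pos: [0.4813, -0.1928, 0.0226]
eef_rot: [[-0.999, 0.053, -0.0], [0.053, 0.999, -0.0], [0.0, -0.0, -1.0]]
ft_force: [-5.0, 1.9, 17.1]
finger_gap: -0.003
gripper_force: 9.1
```

{"op": "move_arm", "data": {
  "commands": [
    [[0, 0, 0, 0, -1], [0, 0, 0, 0, -1], [0, 0, 0, 0, -1], [0, 0, 0, 0, -1], [0, 0, 0, 0, -1]]
  ]
}}

```text
clock: 10.05
eef_pos: [0.4813, -0.1928, 0.0226]
eef_rot: [[-0.999, 0.053, -0.0], [0.053, 0.999, -0.0], [0.0, -0.0, -1.0]]
ft_force: [-5.5, 1.8, 17.1]
finger_gap: 0.003
gripper_force: 9.1
```

{"op": "move_arm", "data": {
  "commands": [
    [[0, 0, 0, 0, -1], [0, 0, 0, 0, -1], [0, 0, 0, 0, -1], [0, 0, 0, 0, -1], [0, 0, 0, 0, -1]]
  ]
}}

```text
clock: 10.47
eef_pos: [0.4813, -0.1928, 0.0226]
eef_rot: [[-0.999, 0.053, -0.0], [0.053, 0.999, -0.0], [0.0, -0.0, -1.0]]
ft_force: [-6.2, 2.0, 17.9]
finger_gap: -0.002
gripper_force: 9.1
```

{"op": "move_arm", "data": {
  "commands": [
    [[0, 0, 0, 0, -1], [0, 0, 0, 0, -1], [0, 0, 0, 0, -1], [0, 0, 0, 0, -1], [0, 0, 0, 0, -1]]
  ]
}}

```text
clock: 10.88
eef_pos: [0.4813, -0.1928, 0.0226]
eef_rot: [[-0.999, 0.053, -0.0], [0.053, 0.999, -0.0], [0.0, -0.0, -1.0]]
ft_force: [-6.0, 1.1, 18.1]
finger_gap: 0.004
gripper_force: 9.1
```

{"op": "move_arm", "data": {
  "commands": [
    [[0, 0, 0, 0, -1], [0, 0, 0, 0, -1], [0, 0, 0, 0, -1], [0, 0, 0, 0, -1], [0, 0, 0, 0, -1]]
  ]
}}

```text
clock: 11.3
eef_pos: [0.4813, -0.1928, 0.0226]
eef_rot: [[-0.999, 0.053, -0.0], [0.053, 0.999, -0.0], [0.0, -0.0, -1.0]]
ft_force: [-5.9, 1.2, 17.4]
finger_gap: 0.004
gripper_force: 9.1
```

{"op": "move_arm", "data": {
  "commands": [
    [[0, 0, 0, 0, -1], [0, 0, 0, 0, -1], [0, 0, 0, 0, -1], [0, 0, 0, 0, -1], [0, 0, 0, 0, -1]]
  ]
}}

```text
clock: 11.72
eef_pos: [0.4813, -0.1928, 0.0226]
eef_rot: [[-0.999, 0.053, -0.0], [0.053, 0.999, -0.0], [0.0, -0.0, -1.0]]
ft_force: [-6.4, 1.4, 18.1]
finger_gap: -0.0
gripper_force: 9.1
```

{"op": "move_arm", "data": {
  "commands": [
    [[0, 0, 0, 0, -1], [0, 0, 0, 0, -1], [0, 0, 0, 0, -1], [0, 0, 0, 0, -1], [0, 0, 0, 0, -1]]
  ]
}}

```text
clock: 12.13
eef_pos: [0.4813, -0.1929, 0.0226]
eef_rot: [[-0.999, 0.053, -0.0], [0.053, 0.999, -0.0], [0.0, -0.0, -1.0]]
ft_force: [-5.6, 1.8, 17.9]
finger_gap: -0.0
gripper_force: 9.1
```

{"op": "move_arm", "data": {
  "commands": [
    [[0, 0, 0, 0, -1], [0, 0, 0, 0, -1], [0, 0, 0, 0, -1], [0, 0, 0, 0, -1], [0, 0, 0, 0, -1]]
  ]
}}

```text
clock: 12.55
eef_pos: [0.4813, -0.1928, 0.0226]
eef_rot: [[-0.999, 0.053, -0.0], [0.053, 0.999, -0.0], [0.0, -0.0, -1.0]]
ft_force: [-6.0, 1.6, 17.0]
finger_gap: 0.001
gripper_force: 9.1
```

The crops show the lid standing fully open (scene about (93,92), top (420,45)). The square bin is shut and the other things are unmoved. The pedal has been held for 3.4 s, so I'll let it up slowly.

{"op": "move_arm", "data": {
  "commands": [
    [[0, 0, -0.025, 0, -1], [0, 0, -0.025, 0, -1], [0, 0, -0.025, 0, -1], [0, 0, -0.025, 0, -1], [0, 0, -0.025, 0, -1]]
  ]
}}

```text
clock: 12.97
eef_pos: [0.4812, -0.1928, 0.0249]
eef_rot: [[-0.999, 0.053, -0.0], [0.053, 0.999, 0.0], [0.0, 0.0, -1.0]]
ft_force: [-2.6, 0.9, 3.5]
finger_gap: 0.001
gripper_force: 2.1
```

{"op": "move_arm", "data": {
  "commands": [
    [[0, 0, -0.025, 0, -1], [0, 0, -0.025, 0, -1], [0, 0, -0.025, 0, -1], [0, 0, -0.025, 0, -1], [0, 0, -0.025, 0, -1]]
  ]
}}

```text
clock: 13.38
eef_pos: [0.4812, -0.1928, 0.028]
eef_rot: [[-0.999, 0.053, -0.0], [0.053, 0.999, 0.0], [0.0, 0.0, -1.0]]
ft_force: [-4.3, 0.6, 5.0]
finger_gap: -0.0
gripper_force: 2.8
```

{"op": "move_arm", "data": {
  "commands": [
    [[0, 0, -0.025, 0, -1], [0, 0, -0.025, 0, -1], [0, 0, -0.025, 0, -1], [0, 0, -0.025, 0, -1], [0, 0, -0.025, 0, -1]]
  ]
}}

```text
clock: 13.8
eef_pos: [0.4812, -0.1928, 0.0313]
eef_rot: [[-0.999, 0.053, -0.0], [0.053, 0.999, 0.0], [0.0, 0.0, -1.0]]
ft_force: [-4.6, -0.0, 6.0]
finger_gap: -0.004
gripper_force: 3.3
```

{"op": "move_arm", "data": {
  "commands": [
    [[0, 0, -0.025, 0, -1], [0, 0, -0.025, 0, -1], [0, 0, -0.025, 0, -1], [0, 0, -0.025, 0, -1], [0, 0, -0.025, 0, -1]]
  ]
}}

```text
clock: 14.22
eef_pos: [0.4813, -0.1928, 0.0345]
eef_rot: [[-0.999, 0.053, -0.0], [0.053, 0.999, 0.0], [0.0, 0.0, -1.0]]
ft_force: [-5.7, 0.6, 7.8]
finger_gap: -0.001
gripper_force: 3.8
```

{"op": "move_arm", "data": {
  "commands": [
    [[0, 0, -0.025, 0, -1], [0, 0, -0.025, 0, -1], [0, 0, -0.025, 0, -1], [0, 0, -0.025, 0, -1], [0, 0, -0.025, 0, -1]]
  ]
}}

```text
clock: 14.63
eef_pos: [0.4814, -0.1928, 0.0377]
eef_rot: [[-0.999, 0.053, -0.0], [0.053, 0.999, 0.0], [0.0, 0.0, -1.0]]
ft_force: [-4.6, 0.8, 7.6]
finger_gap: 0.001
gripper_force: 4.0
```

{"op": "move_arm", "data": {
  "commands": [
    [[0, 0, -0.025, 0, -1], [0, 0, -0.025, 0, -1], [0, 0, -0.025, 0, -1], [0, 0, -0.025, 0, -1], [0, 0, -0.025, 0, -1]]
  ]
}}

```text
clock: 15.05
eef_pos: [0.4817, -0.1929, 0.0409]
eef_rot: [[-0.999, 0.053, 0.0], [0.053, 0.999, -0.0], [-0.0, -0.0, -1.0]]
ft_force: [-3.5, 1.0, 8.7]
finger_gap: -0.0
gripper_force: 4.0
```

{"op": "move_arm", "data": {
  "commands": [
    [[0, 0, -0.025, 0, -1], [0, 0, -0.025, 0, -1], [0, 0, -0.025, 0, -1], [0, 0, -0.025, 0, -1], [0, 0, -0.025, 0, -1]]
  ]
}}

```text
clock: 15.47
eef_pos: [0.482, -0.1929, 0.0442]
eef_rot: [[-0.999, 0.053, 0.001], [0.053, 0.999, -0.0], [-0.001, -0.0, -1.0]]
ft_force: [-3.4, 1.6, 8.8]
finger_gap: 0.002
gripper_force: 4.2
```

{"op": "move_arm", "data": {
  "commands": [
    [[0, 0, -0.02, 0, -1], [0, 0, -0.02, 0, -1], [0, 0, -0.02, 0, -1], [0, 0, -0.02, 0, -1], [0, 0, -0.02, 0, -1]]
  ]
}}

```text
clock: 15.88
eef_pos: [0.4824, -0.1929, 0.0468]
eef_rot: [[-0.999, 0.053, 0.002], [0.053, 0.999, -0.0], [-0.002, -0.0, -1.0]]
ft_force: [-2.8, 1.7, 9.3]
finger_gap: 0.001
gripper_force: 4.3
```

{"op": "move_arm", "data": {
  "commands": [
    [[0, 0, -0.015, 0, -1], [0, 0, -0.015, 0, -1], [0, 0, -0.015, 0, -1], [0, 0, -0.015, 0, -1], [0, 0, -0.015, 0, -1]]
  ]
}}

```text
clock: 16.3
eef_pos: [0.4826, -0.193, 0.0488]
eef_rot: [[-0.999, 0.053, 0.002], [0.053, 0.999, -0.001], [-0.002, -0.0, -1.0]]
ft_force: [-2.0, 1.0, 7.9]
finger_gap: 0.002
gripper_force: 4.3
```

{"op": "move_arm", "data": {
  "commands": [
    [[0, 0, -0.01, 0, -1], [0, 0, -0.01, 0, -1], [0, 0, -0.01, 0, -1], [0, 0, -0.01, 0, -1], [0, 0, -0.01, 0, -1]]
  ]
}}

```text
clock: 16.72
eef_pos: [0.4828, -0.193, 0.0501]
eef_rot: [[-0.999, 0.053, 0.003], [0.053, 0.999, -0.001], [-0.003, -0.0, -1.0]]
ft_force: [-1.6, 1.1, 8.9]
finger_gap: 0.004
gripper_force: 4.4
```

{"op": "move_arm", "data": {
  "commands": [
    [[0, 0, -0.01, 0, -1], [0, 0, -0.01, 0, -1], [0, 0, -0.01, 0, -1], [0, 0, -0.01, 0, -1], [0, 0, -0.01, 0, -1]]
  ]
}}

```text
clock: 17.13
eef_pos: [0.483, -0.1931, 0.0513]
eef_rot: [[-0.999, 0.053, 0.003], [0.053, 0.999, -0.001], [-0.003, -0.0, -1.0]]
ft_force: [-1.4, 2.5, 9.1]
finger_gap: 0.003
gripper_force: 4.4
```

{"op": "move_arm", "data": {
  "commands": [
    [[0, 0, -0.01, 0, -1], [0, 0, -0.01, 0, -1], [0, 0, -0.01, 0, -1], [0, 0, -0.01, 0, -1], [0, 0, -0.01, 0, -1]]
  ]
}}

```text
clock: 17.55
eef_pos: [0.4821, -0.1931, 0.0519]
eef_rot: [[-0.999, 0.053, 0.001], [0.053, 0.999, -0.001], [-0.001, -0.0, -1.0]]
ft_force: [0.7, -1.2, 1.1]
finger_gap: -0.001
gripper_force: 0.6
```

The force has dropped away at z = 0.052, the pedal's rest height, so the lid is seated. Next I ease off, then back away outward and up.

{"op": "move_arm", "data": {
  "commands": [
    [[0, 0, -0.01, 0, -1], [0, 0, -0.01, 0, -1], [0, 0, -0.02, 0, -1], [0, 0, -0.04, 0, -1], [0, 0, -0.1, 0, -1]]
  ]
}}

```text
clock: 17.97
eef_pos: [0.481, -0.1927, 0.056]
eef_rot: [[-0.999, 0.053, -0.001], [0.053, 0.999, 0.0], [0.001, 0.0, -1.0]]
ft_force: [-0.4, 0.1, 0.1]
finger_gap: 0.001
gripper_force: 0.0
```

{"op": "move_arm", "data": {
  "commands": [
    [[0, 0, -0.4, 0, -1], [0.3, 0, -0.6, 0, -1], [0.6, 0, -0.8, 0, -1], [0.6, 0, -0.8, 0, -1], [0.6, 0, -0.8, 0, -1]]
  ]
}}

```text
clock: 18.38
eef_pos: [0.4283, -0.1899, 0.1427]
eef_rot: [[-0.999, 0.053, -0.0], [0.053, 0.999, -0.0], [0.0, -0.0, -1.0]]
ft_force: [0.8, 0.0, 0.8]
finger_gap: -0.0
gripper_force: 0.0
```

{"op": "move_arm", "data": {
  "commands": [
    [[0.6, 0, -0.8, 0, -1], [0.6, 0, -0.8, 0, -1], [0.6, 0, -0.8, 0, -1], [0, 0, 0, 0, -1], [0, 0, 0, 0, -1]]
  ]
}}

```text
clock: 18.8
eef_pos: [0.3844, -0.188, 0.2028]
eef_rot: [[-0.999, 0.053, 0.003], [0.053, 0.999, -0.002], [-0.003, -0.001, -1.0]]
ft_force: [-0.3, -0.6, -0.9]
finger_gap: -0.003
gripper_force: 0.0
```

```bash
python3 look.py 4; python3 - <<'E'
import cv2,numpy as np
from cell import ctrl
p=ctrl.read_camera("scene")["frame"];q=cv2.imread("pics/top_4.png")
cv2.imwrite("pics/end.png",np.hstack([p[130:290,100:400,::-1],q[100:260,210:410]]))
E
```

```text
18.8 [ 0.3844 -0.188   0.2028] [[-0.999, 0.053, 0.003], [0.053, 0.999, -0.002], [-0.003, -0.001, -1.0]] [-0.46  0.07  2.07  0.    1.   -1.98] [-0.33 -0.59 -0.87]
wrist round_bin 0.58 [0.506 0.909] [ 0.6212 -0.2008  0.    ]
top round_bin_tread 0.9 [0.605 0.596] [ 0.5013 -0.1852  0.05  ]
top round_bin_cover 0.83 [0.63 0.53] [ 0.5471 -0.1916  0.24  ]
sil 0.85 324 rect ((310.5, 229.0), (22.0, 19.0), 90.0)
[[0.535, -0.158, 0.05], [0.535, -0.218, 0.05], [0.466, -0.215, 0.05], [0.467, -0.157, 0.05]]
```

View pics/end.png

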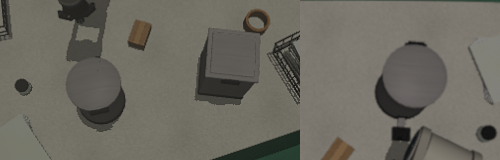

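The lid is shut again (scene (93,83), top (415,80)), the hand is clear, and the square bin and the other things look unmoved.

```bash
python3 -c "
from cell import ctrl
print(ctrl.hand_in())"
```

```text
the job is handed in; nothing more can be done
None
```

I pressed the round bin's pedal to its stop, held the lid fully open for 3.4 s, let it down slowly under the fingers until it was shut, withdrew the hand and handed the job in at about 19 s; I did not measure whether the bin crept a few millimetres, and the only hint, an 8 mm change in the top camera's pedal estimate, is within that camera's scatter.

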